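# Close the lapped lid of the craft case

## Task

Shut the two-leaf lid of the wooden craft case so that its middle edges lap: first fold the leaf with the stepped (rebated) edge fully down while the other is still standing well open, then fold the slightly longer leaf with the overhanging lip down over it, until both lie flat and fully shut. Do not push, shift or knock over the black display hand.

Things in the scene. Friction and masses are not known exactly. Their poses are not given: they have to be found in the camera images.
- case: Dark wooden open box, fixed, 200 mm along its x, 280 along y, 70 high, turned any way. Origin: centre of underside, z up. Lid: two plywood leaves 200 mm wide along x, no handles, hinged on the rim (z = 70 mm) along x lines at y = -140 (rebated) and +140 mm (flanged). Shut, they meet at the middle, outer faces up at z = 86 mm. Push on the outer face, 2 to 5 N; stiff hinges hold them where left.
- rebated_leaf (a joint): Opening angle of the rebated leaf, rad: 0 flat and shut, 1.57 upright; hinged at case y = -140 mm, hinge line at the board's underside. Board 16 mm thick from the hinge to 118 mm, then a step down to an 8 mm tongue, flush with the underside, that ends 139 mm from the hinge. Open, its outer face looks up and to case -y.
- flanged_leaf (a joint): Opening angle of the flanged leaf, rad: 0 flat and shut, 1.57 upright; hinged at case y = +140 mm at the board's underside. Board 16 mm thick to 139 mm from the hinge; a lip strip 9.5 mm thick, 3 mm proud of the outer face, runs from 124 to 159 mm and when shut lies over the other's tongue; down first, it blocks the other leaf. Open, its outer face looks up and to case +y.
- display_hand: Black upright jewellery display hand on a round wooden foot 100 mm across, loose, about 180 mm tall in all, 0.45 kg. Origin: centre of its underside, z up. Bystander: leave it standing where it is.

How it is judged:
By the outcome, as a careful person would: the job done as asked, in the order asked, and still so for the second after the job is handed in, with the robot touching nothing.
It also fails if it takes over 40 s, if anything falls off the work surface, if the arm or the gripper's body presses on something with over 40 N, if the wrist force passes 120 N, or if a joint passes its speed limit or range.

## Robot

A 6-joint arm with a two-finger parallel gripper is mounted at the origin on the work surface. World frame = base frame: x ahead of the robot, y to its left, z up, the work surface at z = 0. Lengths are in m, angles in degrees, forces in N, time in s.
With the tool pointing down it reaches from about 0.25 to 0.725 m from the base axis. Payload 9.7 kg.
Tool frame: the origin (TCP) lies midway between the tips of the shut fingers; the grasp point (between the pads) lies 19 mm behind it; z points along the fingers, y is the line along which they close (so a half turn about z gives the same grasp; the last joint's range is limited). The gripper opens to 85 mm and grips with 20 to 120 N. Pads are 22 mm wide; open, the fingers measure 114 mm over their backs; the gripper's body (76 mm by 85 mm) begins 54 mm behind the grasp point. The pads swing forward as they close: fully open they stand 13 mm farther back than shut.
Start: joints at [72.365, 4.979, 10.078, 95.1, 0, 90], TCP at [0.167, 0.524, 0.231] pointing down, gripper open.
Joint ranges: [-179.16, 179.16], [-48.56, 103.87], [-65.8, 70.77], [-126.05, 130.52], [-82.76, 87.17], [-180, 180]. Speed limits (degrees/s): [127.2, 127.2, 147.25, 180, 180, 180].

## Interface

Orientations are given as [roll, pitch, yaw] about the fixed x, y, z axes, in that order (R = Rz(yaw) Ry(pitch) Rx(roll)).
In Python, from workcell import bot gives the robot as it stands.
- The arm moves only by the shell command python3 -m crank 'ROWS' [FORCE]. ROWS is JSON, a list of rows, each an object with "gripper": the finger opening in mm, from 0 to 85.4; "travel": the shift along the tool's x, y, z in mm, a list of three; "twist": the turn, a rotation vector about the tool's x, y, z in rad, a list of three. In form: [{"gripper": gripper, "travel": [tx, ty, tz], "twist": [rx, ry, rz]}, ...]. A call has 1 to 12 rows; each row shifts and turns the commanded pose from where the row before left it, along the tool's axes as they then stand; what a row does not reach is not made up. A row lasts 1/8 s, in which the tool goes at most 62.5 mm and 10.7 degrees, less where a joint would pass 70% of its speed; a pose out of reach is approached as far as the arm can. A call is refused whole if a number of a shift passes 62.5 or a number of a turn 0.188, either way. A call with a gripper value outside its range is refused whole. The fingers move at their own pace and stop on an object; FORCE is the grip in N (left out, the last holds). Time passes only in rows, so rows that do not move let the fingers close. It gives the time, the measured TCP pose, the force, the opening and the grip force at its end, in the units of the state.
- bot.get_obs(): the state, without advancing time (a new reading comes with each control period).
- bot.camera(name): name is "side" or "top" or "wrist"; returns the picture (384x512x3 uint8, red, green, blue); there is no depth.
- bot.calibration(name): a dict with "vfov" (degrees; the focal length in pixels is half the picture's height over the tangent of half this angle, whatever the lens; pixels are square), "cx", "cy" (the principal point, pixels), "camera_from_world" (4x4, takes a point from world to camera coordinates). Camera axes: x right, y down, z forward; pixel columns grow to the right and rows downward; lengths in m; the calibration is good to about 2 mm. A picture is of the moment at which its call begins: read the wrist's pose just before it. calibration takes no time and is no camera call; for the wrist camera it gives the pose at the moment of the call.
- bot.job_done(): hands the job in; it is judged then, once.
The state is a dict: "time": time; "q": joint angles; "qd": joint speeds; "joint_efforts": joint torques, N m; "ee_pos": TCP position; "tcp_rot": TCP orientation; "wrist_force": force on the tool from outside, world axes, zero at the start; "torque": the same for the moment, N m; "opening": finger opening in m; "grasp_force": force on a finger pad.
Only numpy, scipy, OpenCV 4.12 (cv2) and the standard library are available. Lean on these libraries where they do the work, as an engineer would, in place of code of your own. Each camera call takes 0.05 s, during which the arm holds its last target. There are 200 camera calls.

## Working session

There is one attempt and no reset: what is moved stays moved. The work goes in short steps, Python scripts to look and compute and a shell command to move; the robot and the scene stay as the last step left them, time stands still between calls to the robot, and variables do not carry over. Pictures are saved under pics/ and viewed, at most 10 in all, crops included, and the job is handed in when it is done.

```bash
mkdir -p pics; python3 - <<'E'
from workcell import bot
import cv2
print(bot.get_obs())
for n in ("side","top"):
    im=bot.camera(n); cv2.imwrite(f"pics/{n}0.png",im[:,:,::-1]); c=bot.calibration(n); print(n,c)
E
```

```text
{'time': 0.0, 'q': array([7.23629648e+01, 5.01137179e+00, 1.00322784e+01, 9.51014728e+01,
       4.89229312e-04, 8.99998876e+01]), 'qd': array([-0.06126249, -0.01996856, -0.09082104, -0.01593076, -0.10905976,
       -0.04544743]), 'joint_efforts': array([ 4.35034608e-04, -5.20386887e+01,  4.64805901e+01,  1.62800378e-02,
        1.63968907e-04, -4.58626715e-06]), 'ee_pos': array([0.1665622 , 0.52390342, 0.230561  ]), 'tcp_rot': array([-1.79919434e+02, -4.89386837e-04,  1.62363076e+02]), 'wrist_force': array([-0.22220976, -0.51999717, -0.13810573]), 'torque': array([-0.00042328,  0.02882841, -0.04584177]), 'grasp_force': 0.0, 'opening': 0.08568838037754904}
side {'vfov': 50.823514370897776, 'cx': 252.1515523598785, 'cy': 195.2804652342191, 'camera_from_world': array([[ 0.86388799,  0.50354494, -0.0118332 , -0.49268774],
       [ 0.39029952, -0.68408318, -0.61619517, -0.15782325],
       [-0.31837685,  0.52770512, -0.7875046 ,  1.52005034],
       [ 0.        ,  0.        ,  0.        ,  1.        ]])}
top {'vfov': 54.60395032963525, 'cx': 258.607974344491, 'cy': 190.110674621528, 'camera_from_world': array([[ 0.01746716, -0.99975688, -0.01345636,  0.01855844],
       [-0.99577921, -0.01618168, -0.09034338,  0.58297233],
       [ 0.09010367,  0.01497761, -0.99581976,  1.28652711],
       [ 0.        ,  0.        ,  0.        ,  1.        ]])}
```

View pics/side0.png

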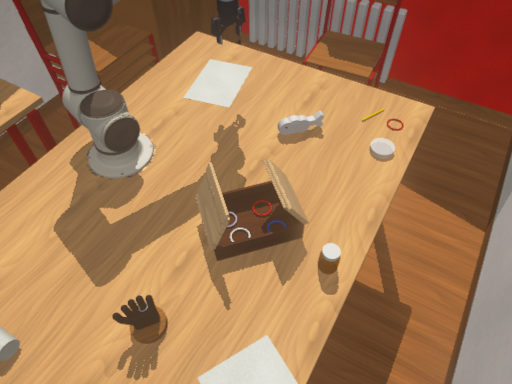

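View pics/top0.png

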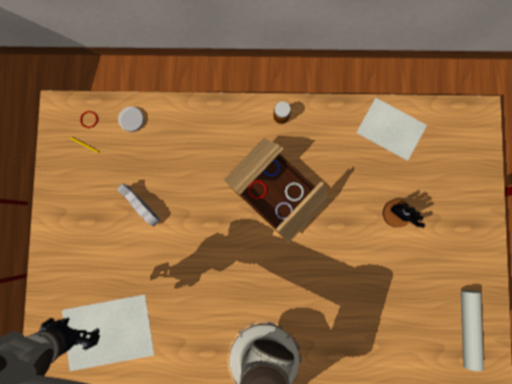

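The case stands near top pixel (278,187) with both leaves roughly upright; the hand is at (400,212), well clear. I'll take enlarged crops to pick corners.

```bash
python3 - <<'E'
import cv2, numpy as np
a=cv2.imread("pics/top0.png")[130:245,215:340]; b=cv2.imread("pics/side0.png")[155:265,190:315]
a=cv2.resize(a,None,fx=4.8,fy=4.8,interpolation=cv2.INTER_CUBIC);b=cv2.resize(b,None,fx=4.8,fy=4.8,interpolation=cv2.INTER_CUBIC)
cv2.imwrite("pics/topc.png",a);cv2.imwrite("pics/sidec.png",b)
E
```

```text
(no output)
```

View pics/topc.png

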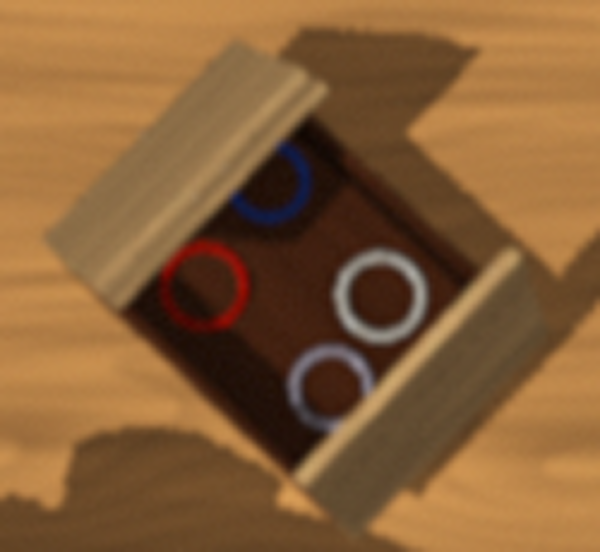

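View pics/sidec.png

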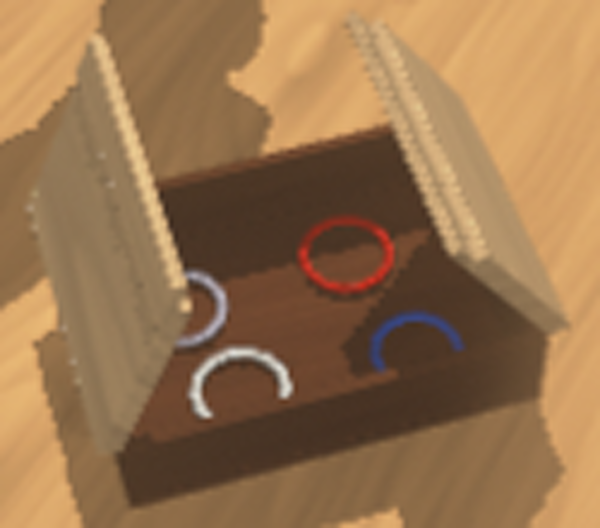

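```bash
cat > h.py <<'E'
import numpy as np, cv2
from workcell import bot
def P(n):
    c=bot.calibration(n); f=192/np.tan(np.radians(c["vfov"]/2))
    K=np.array([[f,0,c["cx"]],[0,f,c["cy"]],[0,0,1]]); return K@c["camera_from_world"][:3]
def tri(a,pa,b,pb):
    X=cv2.triangulatePoints(P(a),P(b),np.float64(pa),np.float64(pb)).ravel(); return X[:3]/X[3]
def ray(n,p,z):
    M=P(n);A=M[:,:3];c=-np.linalg.solve(A,M[:,3]);d=np.linalg.solve(A,np.array([*p,1.])); return c+d*(z-c[2])/d[2]
E
python3 - <<'E'
from h import *
t=lambda x,y:(215+x/4.8-.4,130+y/4.8-.4); s=lambda x,y:(190+x/4.8-.4,155+y/4.8-.4)
np.set_printoptions(precision=4,suppress=True)
for nm,a,b in [("Bfree-near",(520,252),(187,305)),("Bfree-far",(297,478),(95,40)),("Afree-near",(325,90),(452,245)),("Afree-far",(125,308),(352,15)),
 ("Aout-near",(240,42),(567,325))]:
    print(nm,tri("top",t(*a),"side",s(*b)))
print("case bottom corner near B", ray("side",s(135,505),0), "near A",ray("side",s(540,400),0))
print("B hinge near rim .07",ray("side",s(115,455),.07),"far",ray("side",s(35,205),.07),"A hinge near",ray("side",s(565,325),.075))
print("hand foot",ray("top",(397,212),.02))
E
```

```text
Bfree-near [ 0.5957 -0.1679  0.2083]
Bfree-far [ 0.4475 -0.0311  0.2168]
Afree-near [ 0.7002 -0.0452  0.1907]
Afree-far [0.5587 0.0834 0.1909]
Aout-near [0.758  0.0111 0.0786]
case bottom corner near B [ 0.5636 -0.1977  0.    ] near A [0.7529 0.0012 0.    ]
B hinge near rim .07 [ 0.5603 -0.2047  0.07  ] far [ 0.4072 -0.071   0.07  ] A hinge near [0.7572 0.0138 0.075 ]
hand foot [ 0.5139 -0.4588  0.02  ]
```

A's free edge is about 141 mm from its hinge, so A (far-left in the top view) should be the rebated leaf. B (near) measures longer, so it should be the flanged one. I'll confirm with the wrist camera on approach.

```bash
python3 - <<'E'
import numpy as np
d=np.array([.433,-.424,.12])*1000/11
for i in range(11):
    y=np.radians(162.36-10.31*i); c,s=np.cos(y),np.sin(y)
    print(np.round([c*d[0]+s*d[1], s*d[0]-c*d[1], -d[2]]).tolist())
E
```

```text
[-49.0, -25.0, -11.0]
[-53.0, -16.0, -11.0]
[-55.0, -6.0, -11.0]
[-55.0, 4.0, -11.0]
[-53.0, 14.0, -11.0]
[-50.0, 23.0, -11.0]
[-45.0, 32.0, -11.0]
[-39.0, 39.0, -11.0]
[-31.0, 46.0, -11.0]
[-22.0, 50.0, -11.0]
[-13.0, 54.0, -11.0]
```

```bash
python3 -m crank '[{"gripper":0,"travel":[-49,-25,-11],"twist":[0,0,0.18]},{"gripper":0,"travel":[-53,-16,-11],"twist":[0,0,0.18]},{"gripper":0,"travel":[-55,-6,-11],"twist":[0,0,0.18]},{"gripper":0,"travel":[-55,4,-11],"twist":[0,0,0.18]},{"gripper":0,"travel":[-53,14,-11],"twist":[0,0,0.18]},{"gripper":0,"travel":[-50,23,-11],"twist":[0,0,0.18]},{"gripper":0,"travel":[-45,32,-11],"twist":[0,0,0.18]},{"gripper":0,"travel":[-39,39,-11],"twist":[0,0,0.18]},{"gripper":0,"travel":[-31,46,-11],"twist":[0,0,0.18]},{"gripper":0,"travel":[-22,50,-11],"twist":[0,0,0.18]},{"gripper":0,"travel":[-13,54,-11],"twist":[0,0,0.18]},{"gripper":0,"travel":[0,0,0],"twist":[0,0,0.02]}]' 40; python3 - <<'E'
from h import *
o=bot.get_obs();print(o["q"],o["ee_pos"],o["tcp_rot"])
cv2.imwrite("pics/w1.png",bot.camera("wrist")[:,:,::-1]); print(bot.calibration("wrist"))
E
```

```text
time: 1.6
ee_pos: [0.6025, 0.097, 0.3503]
tcp_rot: [-179.9, 0.1, 47.4]
wrist_force: [-0.2, 0.7, -0.3]
opening: 0.0001
grasp_force: 0.0
[ 9.15410314e+00  1.97655544e+01  4.13240604e+01  1.11702742e+02
 -2.49643821e-02  1.41744269e+02] [0.60247459 0.0969586  0.35025906] [-1.79930296e+02  1.28719365e-01  4.74099441e+01]
{'vfov': 70.52708183149102, 'cx': 259.29459587159135, 'cy': 191.68892148677608, 'camera_from_world': array([[ 0.73856587, -0.67418046, -0.00107911, -0.377433  ],
       [-0.63816005, -0.69961985,  0.32137799,  0.37043617],
       [-0.21742173, -0.23667017, -0.94695038,  0.64779106],
       [ 0.        ,  0.        ,  0.        ,  1.        ]])}
```

View pics/w1.png

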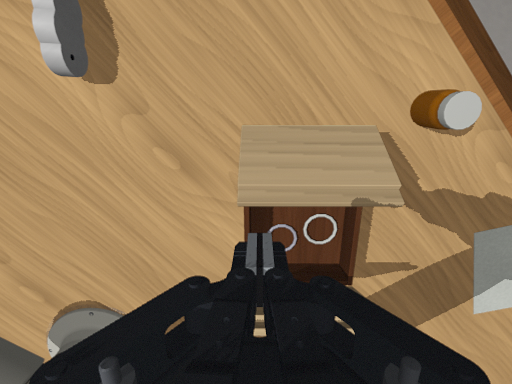

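The wrist view shows A's outer face with hinge edge at row 126 and free edge at row ~205, squared to the tool. I'll enlarge the free edge to confirm the step.

```bash
python3 - <<'E'
from h import *
a=cv2.imread("pics/w1.png")[118:215,230:410]
cv2.imwrite("pics/w1c.png",cv2.resize(a,None,fx=4.4,fy=5.5,interpolation=cv2.INTER_CUBIC))
np.set_printoptions(precision=4,suppress=True)
print("hinge outer top edge z~.078:",ray("wrist",(242,126),.078),ray("wrist",(379,126),.078))
print("free z.19",ray("wrist",(238,205),.19),ray("wrist",(402,205),.19))
g=cv2.cvtColor(a,cv2.COLOR_BGR2GRAY)[:,30:130].mean(1); print(np.round(g[55:95]))
E
```

```text
hinge outer top edge z~.078: [0.6113 0.1481 0.078 ] [0.7625 0.0101 0.078 ]
free z.19 [0.5559 0.0868 0.19  ] [ 0.7015 -0.046   0.19  ]
[152. 152. 152. 152. 152. 153. 152. 150. 151. 151. 151. 158. 164. 150.
 146. 146. 141. 141. 140. 142. 143. 145. 145. 144. 143. 141. 140. 139.
 137. 149. 142. 133. 133.  89.  55.  52.  53.  53.  53.  53.]
```

View pics/w1c.png

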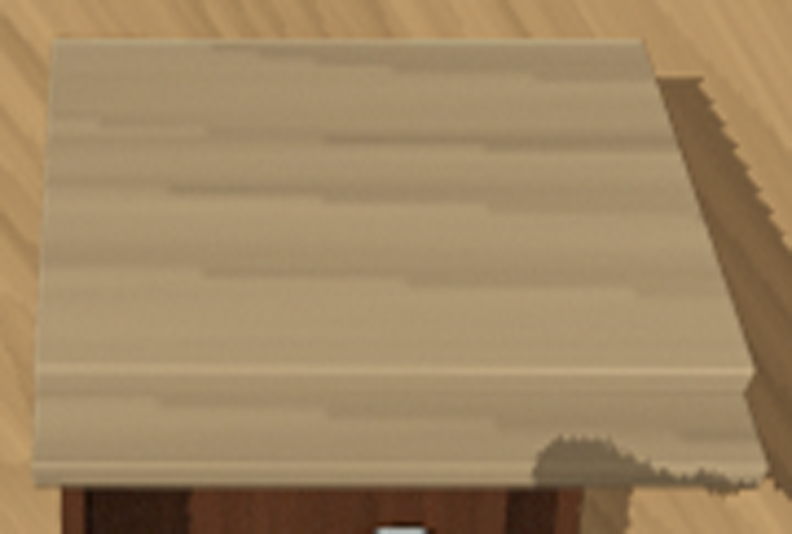

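```bash
python3 - <<'E'
from h import *
u=np.array([.6756,.7373,0]);h=np.array([.6775,.0715,.07]);M=P("wrist")
pr=lambda X:(lambda p:p[1]/p[2])(M@np.append(X,1))
for nm,pts in (("reb",[(0,16),(118,16),(118,8),(139,8),(139,0)]),("fl",[(0,16),(124,16),(124,19),(159,19),(159,9.5)])):
  for th in (50,55,60,65,70):
    t=np.radians(th);d=-np.cos(t)*u+[0,0,np.sin(t)];n=np.sin(t)*u+[0,0,np.cos(t)]
    print(nm,th,[round(pr(h+.001*(r*d+k*n)),1) for r,k in pts])
E
```

```text
reb 50 [np.float64(125.9), np.float64(194.2), np.float64(197.4), np.float64(211.9), np.float64(214.8)]
reb 55 [np.float64(125.3), np.float64(188.6), np.float64(192.5), np.float64(206.5), np.float64(210.0)]
reb 60 [np.float64(124.7), np.float64(182.3), np.float64(186.8), np.float64(200.0), np.float64(204.2)]
reb 65 [np.float64(124.2), np.float64(175.3), np.float64(180.4), np.float64(192.5), np.float64(197.4)]
reb 70 [np.float64(123.7), np.float64(167.5), np.float64(173.2), np.float64(183.9), np.float64(189.5)]
fl 50 [np.float64(125.9), np.float64(198.3), np.float64(197.1), np.float64(222.9), np.float64(226.2)]
fl 55 [np.float64(125.3), np.float64(192.6), np.float64(191.1), np.float64(216.0), np.float64(220.2)]
fl 60 [np.float64(124.7), np.float64(186.0), np.float64(184.3), np.float64(207.7), np.float64(212.9)]
fl 65 [np.float64(124.2), np.float64(178.6), np.float64(176.6), np.float64(198.0), np.float64(204.2)]
fl 70 [np.float64(123.7), np.float64(170.4), np.float64(168.2), np.float64(187.1), np.float64(194.2)]
```

The step and tongue rows (184/202–205) match a rebated leaf at about 59° and rule out the flanged one, so A is the rebated leaf. I'm moving above its outer face.

```bash
python3 -m crank '[{"gripper":0,"travel":[2.5,36,0],"twist":[0,0,0]},{"gripper":0,"travel":[2.5,36,0],"twist":[0,0,0]},{"gripper":0,"travel":[0,0,50],"twist":[0,0,0]},{"gripper":0,"travel":[0,0,50],"twist":[0,0,0]},{"gripper":0,"travel":[0,0,50],"twist":[0,0,0]},{"gripper":0,"travel":[0,0,20],"twist":[0,0,0]},{"gripper":0,"travel":[0,0,0],"twist":[0,0,0]}]'; python3 - <<'E'
from h import *
o=bot.get_obs();p=o["ee_pos"]-[.6775,.0715,.07];print(o["q"],o["ee_pos"],"s",p[:2]@[.6756,.7373],"z",p[2])
E
```

```text
time: 2.52
ee_pos: [0.655, 0.056, 0.1809]
tcp_rot: [-179.9, 0.1, 47.9]
wrist_force: [-0.7, 0.6, 1.5]
opening: 0.0001
grasp_force: 0.0
[4.88256349e+00 1.96963460e+01 2.17460099e+01 9.22272424e+01
 9.48425963e-03 1.36972758e+02] [0.6550452  0.05600373 0.18085505] s -0.026595868247873376 z 0.11085504893318376
```

```bash
python3 -m crank '[{"gripper":0,"travel":[-1,0,16],"twist":[0,0,0]},{"gripper":0,"travel":[-7,0,4],"twist":[0,0,0]},{"gripper":0,"travel":[-7,0,5],"twist":[0,0,0]},{"gripper":0,"travel":[-7,0,5],"twist":[0,0,0]},{"gripper":0,"travel":[-7,0,6],"twist":[0,0,0]},{"gripper":0,"travel":[-12,0,13],"twist":[0,0,0]},{"gripper":0,"travel":[-10,0,15],"twist":[0,0,0]},{"gripper":0,"travel":[-7,0,16],"twist":[0,0,0]}]'; python3 - <<'E'
from h import *
o=bot.get_obs();p=o["ee_pos"]-[.6775,.0715,.07];print(o["wrist_force"],"s",p[:2]@[.6756,.7373],"z",p[2])
E
```

```text
time: 3.52
ee_pos: [0.6173, 0.0111, 0.1019]
tcp_rot: [180.0, 0.0, 47.7]
wrist_force: [1.0, 1.9, 1.7]
opening: 0.0003
grasp_force: 0.8
[1.01551272 1.887017   1.66409953] s -0.08516595474987569 z 0.03193743129973815
```

Contact is about 2 N and the leaf is folding. I'll finish in small steps.

```bash
python3 -m crank '[{"gripper":0,"travel":[-2,0,8],"twist":[0,0,0]},{"gripper":0,"travel":[-1,0,7],"twist":[0,0,0]},{"gripper":0,"travel":[0,0,1],"twist":[0,0,0]},{"gripper":0,"travel":[0,0,0],"twist":[0,0,0]}]'; python3 -m crank '[{"gripper":0,"travel":[0,0,1],"twist":[0,0,0]},{"gripper":0,"travel":[0,0,0],"twist":[0,0,0]}]'
```

```text
time: 4.03
ee_pos: [0.6159, 0.01, 0.0864]
tcp_rot: [180.0, -0.0, 47.8]
wrist_force: [-0.2, 0.1, 0.5]
opening: 0.0002
grasp_force: 0.0
time: 4.28
ee_pos: [0.616, 0.01, 0.086]
tcp_rot: [180.0, -0.0, 47.8]
wrist_force: [-1.3, 0.5, 5.0]
opening: 0.0004
grasp_force: 2.4
```

```bash
python3 -m crank '[{"gripper":0,"travel":[0,0,1],"twist":[0,0,0]},{"gripper":0,"travel":[0,0,0.5],"twist":[0,0,0]},{"gripper":0,"travel":[0,0,0],"twist":[0,0,0]}]'; python3 -m crank '[{"gripper":0,"travel":[0,0,-62],"twist":[0,0,0]},{"gripper":0,"travel":[0,0,-62],"twist":[0,0,0]},{"gripper":0,"travel":[0,0,-62],"twist":[0,0,0]},{"gripper":0,"travel":[0,0,-62],"twist":[0,0,0]},{"gripper":0,"travel":[-30,0,0],"twist":[0,0,0]},{"gripper":0,"travel":[-55,0,0],"twist":[0,0,0]},{"gripper":0,"travel":[0,0,0],"twist":[0,0,0]}]'; python3 - <<'E'
from h import *
o=bot.get_obs();print(o["q"],o["ee_pos"],o["tcp_rot"])
cv2.imwrite("pics/w2.png",bot.camera("wrist")[:,:,::-1])
np.save("Pw2.npy",P("wrist"))
cv2.imwrite("pics/side2.png",bot.camera("side")[:,:,::-1])
a=cv2.resize(cv2.imread("pics/w2.png"),(400,300));b=cv2.resize(cv2.imread("pics/side2.png")[140:270,180:320],(400,372))
cv2.imwrite("pics/c2.png",np.hstack([np.vstack([a,np.zeros((72,400,3),np.uint8)]),b]))
E
```

```text
time: 4.65
ee_pos: [0.6161, 0.01, 0.0859]
tcp_rot: [179.9, -0.1, 47.8]
wrist_force: [-5.0, 0.5, 14.9]
opening: -0.0001
grasp_force: 6.9
time: 5.52
ee_pos: [0.557, -0.055, 0.3327]
tcp_rot: [179.9, -0.0, 47.6]
wrist_force: [0.2, 0.7, 0.2]
opening: 0.0002
grasp_force: 0.0
[-5.62840444e+00  1.02373232e+01  2.75193201e+01  1.07228559e+02
 -2.18069600e-02  1.26740519e+02] [ 0.55700788 -0.0550029   0.33270491] [ 1.79944132e+02 -1.44912424e-02  4.76310737e+01]
```

View pics/c2.png

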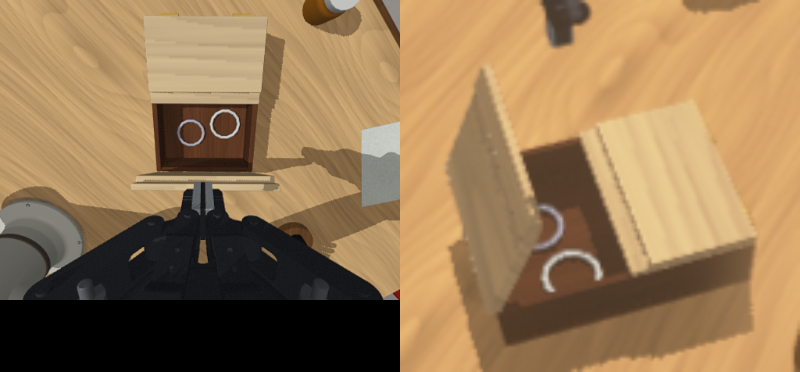

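Rebated leaf is flat (right picture, right half) while the flanged one stands at ~68°. Next I go over to the outer side of the flanged leaf.

```bash
python3 -m crank '[{"gripper":0,"travel":[-50,3,0],"twist":[0,0,0]},{"gripper":0,"travel":[-49,0,0],"twist":[0,0,0]},{"gripper":0,"travel":[0,0,0],"twist":[0,0,0]},{"gripper":0,"travel":[0,0,46],"twist":[0,0,0]},{"gripper":0,"travel":[0,0,46],"twist":[0,0,0]},{"gripper":0,"travel":[0,0,46],"twist":[0,0,0]},{"gripper":0,"travel":[0,0,0],"twist":[0,0,0]}]'; python3 - <<'E'
from h import *
o=bot.get_obs();p=o["ee_pos"]-[.4883,-.1349,0];print(o["wrist_force"],"s",p[:2]@[.6756,.7373],"z",p[2])
E
```

```text
time: 6.5
ee_pos: [0.4934, -0.1271, 0.1904]
tcp_rot: [-179.7, 0.2, 47.8]
wrist_force: [0.1, 0.2, 1.2]
opening: -0.0002
grasp_force: 0.0
[0.07813567 0.20059868 1.19798058] s 0.009205634304664768 z 0.1903513701987499
```

```bash
python3 -m crank '[{"gripper":0,"travel":[2,0,8],"twist":[0,0,0]},{"gripper":0,"travel":[7,0,3],"twist":[0,0,0]},{"gripper":0,"travel":[7,0,3],"twist":[0,0,0]},{"gripper":0,"travel":[7,0,3],"twist":[0,0,0]},{"gripper":0,"travel":[9,0,4],"twist":[0,0,0]},{"gripper":0,"travel":[9,0,5],"twist":[0,0,0]},{"gripper":0,"travel":[8,0,6],"twist":[0,0,0]},{"gripper":0,"travel":[8,0,6],"twist":[0,0,0]},{"gripper":0,"travel":[7,0,7],"twist":[0,0,0]},{"gripper":0,"travel":[6,0,7],"twist":[0,0,0]}]'; python3 - <<'E'
from h import *
o=bot.get_obs();p=o["ee_pos"]-[.4883,-.1349,0];print(o["wrist_force"],"s",p[:2]@[.6756,.7373],"z",p[2])
E
```

```text
time: 7.75
ee_pos: [0.5416, -0.0762, 0.1412]
tcp_rot: [-180.0, -0.0, 47.8]
wrist_force: [-0.5, 0.0, 0.8]
opening: 0.0002
grasp_force: 0.6
[-0.52798426  0.03577149  0.81686959] s 0.07926559802938626 z 0.14119588375862646
```

```bash
python3 -m crank '[{"gripper":0,"travel":[5,0,8],"twist":[0,0,0]},{"gripper":0,"travel":[5,0,8],"twist":[0,0,0]},{"gripper":0,"travel":[4,0,9],"twist":[0,0,0]},{"gripper":0,"travel":[3,0,9],"twist":[0,0,0]},{"gripper":0,"travel":[2,0,8],"twist":[0,0,0]},{"gripper":0,"travel":[1,0,7],"twist":[0,0,0]},{"gripper":0,"travel":[0,0,4],"twist":[0,0,0]},{"gripper":0,"travel":[0,0,0],"twist":[0,0,0]}]'; python3 -m crank '[{"gripper":0,"travel":[0,0,1.5],"twist":[0,0,0]},{"gripper":0,"travel":[0,0,0],"twist":[0,0,0]}]'
```

```text
time: 8.75
ee_pos: [0.5545, -0.062, 0.0884]
tcp_rot: [-180.0, 0.0, 47.8]
wrist_force: [-0.1, -0.1, 0.2]
opening: -0.0001
grasp_force: 0.0
time: 9.0
ee_pos: [0.5548, -0.0619, 0.0874]
tcp_rot: [180.0, -0.0, 47.8]
wrist_force: [-0.2, 0.3, 0.1]
opening: 0.0003
grasp_force: 0.0
```

```bash
python3 -m crank '[{"gripper":0,"travel":[0,0,1.5],"twist":[0,0,0]},{"gripper":0,"travel":[0,0,0],"twist":[0,0,0]}]'; python3 -m crank '[{"gripper":0,"travel":[0,0,1],"twist":[0,0,0]},{"gripper":0,"travel":[0,0,0],"twist":[0,0,0]}]'; python3 -m crank '[{"gripper":0,"travel":[0,0,1],"twist":[0,0,0]},{"gripper":0,"travel":[0,0,0],"twist":[0,0,0]}]'
```

```text
time: 9.25
ee_pos: [0.5549, -0.0619, 0.086]
tcp_rot: [180.0, -0.0, 47.8]
wrist_force: [-0.3, -0.4, 2.3]
opening: 0.0
grasp_force: 1.1
time: 9.5
ee_pos: [0.555, -0.0619, 0.086]
tcp_rot: [179.9, -0.0, 47.8]
wrist_force: [-2.6, 1.4, 9.4]
opening: -0.0001
grasp_force: 4.6
time: 9.75
ee_pos: [0.555, -0.0619, 0.0859]
tcp_rot: [179.9, -0.1, 47.8]
wrist_force: [-5.2, 0.3, 15.7]
opening: 0.0
grasp_force: 7.8
```

Against the stop at z = 86 mm. Retract and look.

```bash
python3 -m crank '[{"gripper":0,"travel":[0,0,-60],"twist":[0,0,0]},{"gripper":0,"travel":[0,0,-60],"twist":[0,0,0]},{"gripper":0,"travel":[0,0,-60],"twist":[0,0,0]},{"gripper":0,"travel":[-60,0,-20],"twist":[0,0,0]},{"gripper":0,"travel":[-60,0,0],"twist":[0,0,0]},{"gripper":0,"travel":[0,0,0],"twist":[0,0,0]},{"gripper":0,"travel":[0,0,0],"twist":[0,0,0]}]'; python3 - <<'E'
from h import *
a=bot.camera("wrist")[:,:,::-1];s=bot.camera("side")[:,:,::-1]
np.set_printoptions(precision=3,suppress=True)
s0=cv2.imread("pics/side0.png");print("hand change",np.abs(s0[285:350,105:175].astype(int)-s[285:350,105:175]).mean())
b=cv2.resize(s[140:350,100:320],(440,420),interpolation=cv2.INTER_CUBIC)
cv2.imwrite("pics/c3.png",np.hstack([np.vstack([cv2.resize(a,(360,270)),np.zeros((150,360,3),np.uint8)]),b]))
E
```

```text
time: 10.62
ee_pos: [0.4747, -0.1502, 0.2834]
tcp_rot: [-180.0, -0.0, 47.7]
wrist_force: [-0.3, -0.1, -0.6]
opening: -0.0007
grasp_force: 0.0
hand change 24.89069597069597
```

View pics/c3.png

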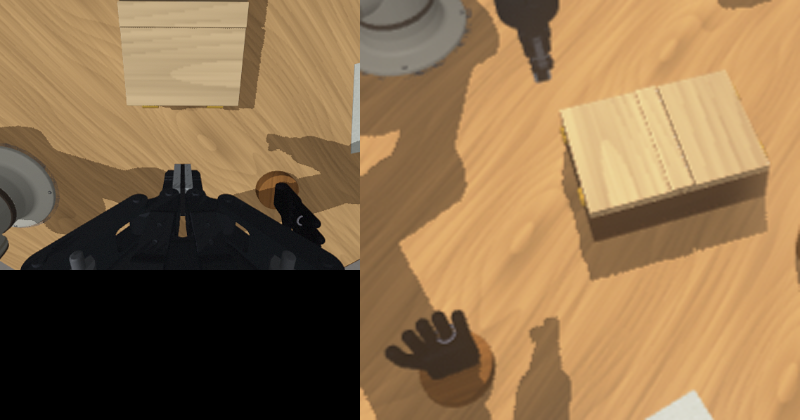

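Both leaves lie flat with the lip lapped over the tongue. The hand stands where it was; the pixel difference there is likely the arm's shadow, and the arm never came near it.

```bash
python3 -c "
from workcell import bot
print(bot.job_done())"
```

```text
the job is handed in; nothing more can be done
None
```

The case is shut and the job is handed in: the rebated leaf went down first, then the flanged leaf was folded over it. Both lie flat at 86 mm, the black display hand was left standing, and it took about 11 s of robot time.

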